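# Start a scan on the desktop slide scanner

### The arm

A 7-joint arm with a two-finger parallel gripper is mounted at the origin on the work surface. World frame = base frame: x ahead of the robot, y to its left, z up, the work surface at z = 0. Lengths are in m, angles in rad, forces in N, time in s.
With the tool pointing down it reaches from about 0.4 to 0.85 m from the base axis. Payload 10.4 kg.
Tool frame: the origin (TCP) lies midway between the tips of the shut fingers; the grasp point (between the pads) lies 19 mm behind it; z points along the fingers, y is the line along which they close (so a half turn about z gives the same grasp; the last joint's range is limited). The gripper opens to 87 mm and grips with 3 to 60 N. Pads are 19 mm wide; open, the fingers measure 117 mm over their backs; the gripper's body (75 mm by 190 mm) begins 51 mm behind the grasp point.
Start: joints at [-1.361, 0.332, -0.065, 1.46, 0.022, 1.35, -0.088], TCP at [0.144, 0.608, 0.223] pointing down, gripper open.
Joint ranges: [-2.6, 2.6], [-0.5, 2.12], [-1.47, 1.34], [0.16, 2.42], [-1.27, 4.41], [0.06, 2.06], [-2.6, 2.6]. Speed limits (rad/s): [2.22, 2.22, 2.79, 2.79, 3.14, 3.14, 3.14].

### API

Orientations are given as a unit quaternion [x, y, z, w].
In Python, from bench import r gives the robot as it stands.
- The arm moves only by the tool arm_command, never from a script. Its arguments are lists of equal length, an entry for each row: "xyz": the shift along the world's x, y, z in m, a list of three; "rot": the turn, a rotation vector about the world's x, y, z in rad, a list of three. In form: {"xyz": [[tx, ty, tz], ...], "rot": [[ax, ay, az], ...]}. A call has 1 to 20 rows; each row is the pose to reach, as a shift and turn from the pose commanded when the call began; what a row does not reach only later rows make up. A row lasts 1/12 s, in which the tool goes at most 41.7 mm and 7.16 degrees, less where a joint would pass 70% of its speed; a pose out of reach is approached as far as the arm can. A call with a gripper value outside its range is refused whole. "grip" is the opening, from 0 (shut) to 1 (fully open), set as the call begins (left out, the last holds). The fingers move at their own pace and stop on an object; "squeeze" is the grip in N (left out, the last holds). Time passes only in rows, so rows that repeat a pose let the fingers close. It gives the time, the measured TCP pose, the force, the opening and the grip force at its end, in the units of the state.
- r.read_state(): the state, without advancing time (a new reading comes with each control period).
- r.camera(name): name is "scene" or "top" or "wrist"; returns the picture (480x640x3 uint8, red, green, blue); there is no depth.
- r.camera_model(name): a dict with "fx", "fy", "cx", "cy" (pixels), "T" (4x4, takes a point from camera to world coordinates). Camera axes: x right, y up, looking along -z (the intrinsics and any distortion apply to the point x, -y, -z); pixel columns grow to the right and rows downward; lengths in m; the calibration is good to about 2 mm. A picture is of the moment at which its call begins: read the wrist's pose just before it. camera_model takes no time and is no camera call; for the wrist camera it gives the pose at the moment of the call.
- r.close_job(): hands the job in; it is judged then, once.
Trained networks look in the newest picture that a camera, given by its name, has taken for a name from the list of things; names that differ only in an ending like _2 or _b are one class to them, and where a whole thing is asked for, a point or a joint stands for the part that bears it (a point fixed in the world has none). Each returns a list of dicts, best first, with "conf" (0 to 1); they miss things now and then, are a little off and sometimes report something else, mostly with a low value. They report only what shows in the picture. A call takes as long as a camera call. They do not tell look-alikes from the thing itself.
- r.look_for(label, camera): "at" ([x, y, z] in m, in the coordinates of the camera as it stood for that picture, good to about 4 mm: the middle of the surface that is visible of it).
- r.spot_point(label, camera): "at" ([x, y, z] in m, in the coordinates of the camera as it stood for that picture, good to about 4 mm: a listed point, or the origin of a listed thing).
The state is a dict: "time": time; "joint_positions": joint angles; "joint_vel": joint speeds; "joint_torque": joint torques, N m; "ee_pos": TCP position; "eef_rot": TCP orientation; "ft_force": force on the tool from outside, world axes, zero at the start; "torque": the same for the moment, N m; "width": finger opening in m; "grip_force": force on a finger pad.
Only numpy, scipy, OpenCV 4.12 (cv2) and the standard library are available. Lean on these libraries where they do the work, as an engineer would, in place of code of your own. Each camera call takes 0.05 s, during which the arm holds its last target. There are 200 camera calls.

### The job

The slide scanner is loaded: push its slide tray fully home with the fingertips, then swing the open cover down until it is fully shut, and then press the green start button right down and let it come back up. Push gently and only from outside, on the front of the tray's lip and on the cover's outer side: do not grip or slam either or touch the glass slides, and leave the amber bottle, the jar and the blue slide box standing where they are.

Things in the scene. Friction and masses are not known exactly. Their poses are not given: they have to be found in the camera images.
- scanner: White slide scanner fixed to the desk. Origin: on the desk under the middle of its loading bay's front edge; x points into the machine, y to the operator's left, z up. It covers x 0 to 345, y -100 to 155 mm. The front (x 0 to 152) is a low deck 73 mm high with the bay in it (y -80 to 80); from x 175 stands the optics housing, 175 mm high, with a camera (to 224 mm high) at x 258 to 326.
- tray_front (a point): Middle of the front face of the slide tray's blue lip (132 mm wide, 30 high, 6 thick; this point is 47 mm above the desk); the face looks along the scanner's -x. The tray holds four glass slides and slides along the scanner's x; fully home, this point is at scanner x = 8 mm. Below it the scanner's front is solid up to 30 mm above the desk.
- tray (a joint): How far the slide tray stands out, m: 0 = fully home (a firm stop), 0.08 = right out. About 2 N of friction; it stays where it is left.
- cover_hinge (a point): Point on the axis of the cover's hinge, in the middle of the cover's width, at scanner x = 143 mm, 73 mm above the desk. The axis lies along the scanner's y.
- cover_edge (a point): Middle of the free edge of the grey flip-up cover (clear window), on its outer face, 143 mm from the hinge axis; that face's plane holds the axis. 164 mm wide, 5 thick; a skirt 29 mm deep on the inner side of the edge. Open, it stands up, outer face towards the optics housing; shut, it lies level 73 mm above the desk, edge over the scanner's front edge.
- cover (a joint): Opening angle of the cover, rad: 0 = fully shut (a firm stop), about 1.57 = standing straight up. A friction hinge (about 0.3 N m) holds it at any angle, so that it must be pushed all the way.
- start_top (a point): Centre of the top of the round green start button (26 mm across), facing up on the deck left of the bay, at scanner x = 55 mm, y = 120 mm, 94 mm above the desk when up; its round grey housing (42 mm across) rises to 85 mm.
- start (a joint): Travel of the start button, m: 0 = up, 0.005 = right down. A spring (about 5 N when right down) brings it back.
- oil_mid (a point): Centre of the loose amber immersion-oil bottle with a black cap, 32 mm across, 75 mm tall (centre 37 mm above the desk). Leave it standing.
- jar_mid (a point): Centre of the loose white specimen jar with a red lid, 54 mm across, 65 mm tall (centre 32 mm above the desk). Leave it standing.
- slidebox_mid (a point): Centre of the loose shut blue slide box, 100 x 85 mm, 34 mm tall (centre 17 mm above the desk). Leave it lying.
Not all that is in view belongs to the job. Leave any purple or red look-alike of the part that bears oil_mid alone.

How it is judged:
By the outcome, as a careful person would: the job done as asked, in the order asked, and still so for the second after the job is handed in, with the robot touching nothing.
It also fails if it takes over 48 s, if anything falls off the work surface, if the arm or the gripper's body presses on something with over 40 N, if the wrist force passes 120 N, or if a joint passes its speed limit or range.

## Working session

There is one attempt and no reset: what is moved stays moved. The work goes in short steps, Python scripts to look and compute and a tool call to move; the robot and the scene stay as the last step left them, time stands still between calls to the robot, and variables do not carry over. Pictures are saved under pics/ and viewed, at most 10 in all, crops included, and the job is handed in when it is done.

Besides the shell and the picture viewer there is one more tool, called after "Emit:" in YAML: its name, and indented under it one key for each argument. arm_command: Moves the arm, as the interface text tells. Its arguments: {"type":"object","properties":{"xyz":{"type":"array"},"rot":{"type":"array"},"grip":{"type":"number"},"squeeze":{"type":"number"}},"required":["xyz","rot"]}

```bash
mkdir -p pics
cat > h.py <<'E'
import numpy as np, cv2
from bench import r
def w(cam,at):
    T=np.array(r.camera_model(cam)["T"]); return (T@np.r_[at,1])[:3]
def find(labels,cam):
    for l in labels:
        for d in r.spot_point(l,cam)[:3]:
            print(cam,l,round(d["conf"],2),np.round(w(cam,d["at"]),4))
def snap(cam,f):
    im=r.camera(cam); cv2.imwrite(f,im[:,:,::-1]); return im
E
python3 - <<'E'
from h import *
a=snap("scene","pics/s0.png"); 
L=["scanner","tray_front","cover_hinge","cover_edge","start_top","oil_mid","jar_mid","slidebox_mid"]
find(L,"scene")
b=snap("top","pics/t0.png"); find(L,"top")
s=r.read_state(); print({k:np.round(v,3) for k,v in s.items()})
E
```

```text
scene tray_front 0.81 [0.4973 0.0019 0.0465]
scene cover_hinge 0.62 [6.786e-01 1.000e-04 7.750e-02]
scene cover_hinge 0.23 [ 0.6071 -0.2067  0.0368]
scene cover_edge 0.66 [ 6.403e-01 -1.000e-04  2.072e-01]
scene start_top 0.6 [0.5912 0.1228 0.0954]
scene oil_mid 0.76 [ 0.6777 -0.265   0.0386]
scene oil_mid 0.63 [ 0.6056 -0.2063  0.0369]
scene oil_mid 0.62 [ 0.5818 -0.2898  0.0386]
scene jar_mid 0.7 [ 0.606  -0.2048  0.0377]
scene jar_mid 0.62 [0.4496 0.1818 0.035 ]
scene slidebox_mid 0.81 [ 0.4276 -0.1621  0.0205]
scene slidebox_mid 0.3 [ 0.6101 -0.2037  0.0396]
top scanner 0.96 [ 0.5362  0.0012 -0.0009]
top tray_front 0.71 [4.992e-01 4.000e-04 4.750e-02]
top cover_hinge 0.91 [0.677  0.0059 0.0721]
top cover_edge 0.69 [0.6794 0.0043 0.0719]
top cover_edge 0.63 [0.6424 0.0028 0.2077]
top cover_edge 0.22 [ 0.4981 -0.0019  0.0471]
top start_top 0.51 [0.5877 0.1253 0.099 ]
top oil_mid 0.73 [ 0.5853 -0.2895  0.0405]
top oil_mid 0.72 [ 0.6747 -0.2582  0.0361]
top jar_mid 0.92 [0.4535 0.1852 0.0317]
top slidebox_mid 0.77 [ 0.4315 -0.1606  0.0179]
{'time': np.float64(0.9), 'joint_positions': array([-1.361,  0.332, -0.065,  1.46 ,  0.022,  1.35 , -0.088]), 'joint_vel': array([-0.001,  0.   , -0.001, -0.001,  0.001, -0.   ,  0.   ]), 'joint_torque': array([ 1.0000e-03, -6.2306e+01,  2.5000e-02, -3.9011e+01, -6.1000e-02,
        3.2000e-02, -0.0000e+00]), 'ee_pos': array([0.144, 0.608, 0.223]), 'eef_rot': array([0.116, 0.993, 0.   , 0.   ]), 'ft_force': array([-0.321, -0.054, -0.442]), 'torque': array([-0.025,  0.06 ,  0.033]), 'grip_force': np.float64(0.0), 'width': np.float64(0.087)}
```

View pics/s0.png

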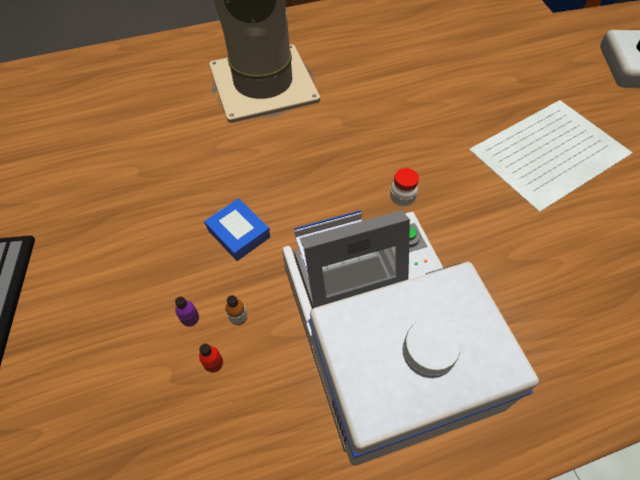

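View pics/t0.png

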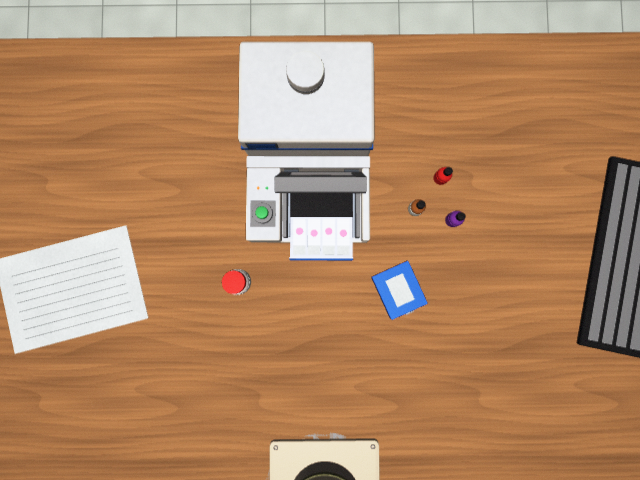

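The scene view shows the cover standing partly open, leaning toward the robot. The tray lip sticks out about 45 mm near (330,222), the green button is at (411,234), the jar at (405,185) and the slide box at (237,228). The amber bottle is at (236,309), with its purple and red look-alikes beside it.

In the top view the scanner is square to the world axes (yaw about 0). The tray lip is at (321,259), the cover edge at (320,183) and the button at (262,212).

Estimates:
- **Scanner origin:** about (0.536, 0.002).
- **Tray lip:** x about 0.498.
- **Cover:** open about 74°.

I'll shut the fingers and move to a point in front of the tray.

Emit:
arm_command:
  xyz:
    - [0.216,-0.208,0]
    - [0.216,-0.208,0]
    - [0.216,-0.208,0]
    - [0.216,-0.208,0]
    - [0.216,-0.208,0]
    - [0.216,-0.208,0]
    - [0.216,-0.208,0]
    - [0.216,-0.208,0]
    - [0.311,-0.606,-0.03]
    - [0.311,-0.606,-0.03]
    - [0.311,-0.606,-0.03]
    - [0.311,-0.606,-0.03]
    - [0.311,-0.606,-0.03]
    - [0.311,-0.606,-0.03]
    - [0.311,-0.606,-0.03]
    - [0.311,-0.606,-0.03]
    - [0.311,-0.606,-0.03]
    - [0.311,-0.606,-0.03]
    - [0.311,-0.606,-0.03]
    - [0.311,-0.606,-0.03]
  rot:
    - [0,0,0.2325]
    - [0,0,0.2325]
    - [0,0,0.2325]
    - [0,0,0.2325]
    - [0,0,0.2325]
    - [0,0,0.2325]
    - [0,0,0.2325]
    - [0,0,0.2325]
    - [0,0,0.2325]
    - [0,0,0.2325]
    - [0,0,0.2325]
    - [0,0,0.2325]
    - [0,0,0.2325]
    - [0,0,0.2325]
    - [0,0,0.2325]
    - [0,0,0.2325]
    - [0,0,0.2325]
    - [0,0,0.2325]
    - [0,0,0.2325]
    - [0,0,0.2325]
  grip: 0

```text
time: 2.57
ee_pos: [0.4553, 0.0005, 0.1927]
eef_rot: [0.002, 1.0, 0.0, 0.0]
ft_force: [0.4, 1.0, 0.1]
width: 0.0002
grip_force: 0.0
```

Emit:
arm_command:
  xyz:
    - [0,0.002,-0.04]
    - [0,0.002,-0.08]
    - [0,0.002,-0.115]
    - [0,0.002,-0.14]
    - [0,0.002,-0.15]
    - [0.01,0.002,-0.15]
    - [0.02,0.002,-0.15]
    - [0.026,0.002,-0.15]
    - [0.028,0.002,-0.15]
    - [0.028,0.002,-0.15]
  rot:
    - [0,0,0]
    - [0,0,0]
    - [0,0,0]
    - [0,0,0]
    - [0,0,0]
    - [0,0,0]
    - [0,0,0]
    - [0,0,0]
    - [0,0,0]
    - [0,0,0]

```text
time: 3.4
ee_pos: [0.4847, 0.0044, 0.0437]
eef_rot: [0.0, 1.0, 0.0, 0.001]
ft_force: [-1.1, 0.1, -0.4]
width: 0.0007
grip_force: 0.0
```

Run:
```python
from h import *
snap("wrist","pics/w1.png"); find(["tray_front","start_top","cover_edge"],"wrist")
snap("scene","pics/s1.png"); find(["tray_front","cover_edge","start_top"],"scene")
print(r.read_state()["ee_pos"])
```

```text
scene tray_front 0.64 [0.4981 0.0021 0.0483]
scene cover_edge 0.67 [6.379e-01 1.000e-04 2.093e-01]
scene start_top 0.53 [0.5896 0.1229 0.0937]
[0.48308204 0.00418885 0.04267314]
```

View pics/w1.png

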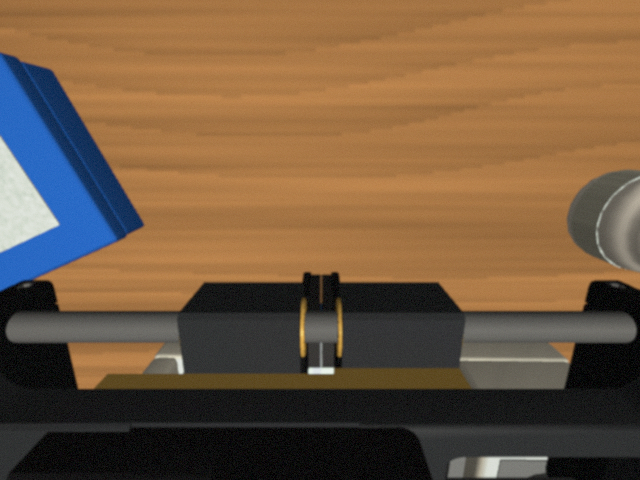

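The wrist view shows the shut fingers at (321,330), clear of the slide box on the left and the jar on the right. Next I push the tray slowly.

Emit:
arm_command:
  xyz:
    - [0.002,-0.002,0]
    - [0.004,-0.002,0]
    - [0.006,-0.002,0]
    - [0.008,-0.002,0]
    - [0.01,-0.002,0]
    - [0.013,-0.002,0]
    - [0.016,-0.002,0]
    - [0.019,-0.002,0]
    - [0.022,-0.002,0]
    - [0.025,-0.002,0]
    - [0.028,-0.002,0]
    - [0.031,-0.002,0]
    - [0.034,-0.002,0]
    - [0.037,-0.002,0]
    - [0.04,-0.002,0]
    - [0.042,-0.002,0]
    - [0.044,-0.002,0]
    - [0.045,-0.002,0]
    - [0.046,-0.002,0]
    - [0.046,-0.002,0]
  rot:
    - [0,0,0]
    - [0,0,0]
    - [0,0,0]
    - [0,0,0]
    - [0,0,0]
    - [0,0,0]
    - [0,0,0]
    - [0,0,0]
    - [0,0,0]
    - [0,0,0]
    - [0,0,0]
    - [0,0,0]
    - [0,0,0]
    - [0,0,0]
    - [0,0,0]
    - [0,0,0]
    - [0,0,0]
    - [0,0,0]
    - [0,0,0]
    - [0,0,0]

```text
time: 5.47
ee_pos: [0.5295, 0.0022, 0.0427]
eef_rot: [0.0, 1.0, 0.0, 0.0]
ft_force: [-1.6, -0.9, -1.1]
width: -0.0
grip_force: 0.5
```

Run:
```python
from h import *
s=r.read_state();print(s["ee_pos"],s["ft_force"])
```

```text
[0.52945886 0.0022394  0.04265129] [-1.59354618 -0.90194375 -1.13403214]
```

Emit:
arm_command:
  xyz:
    - [0.001,0,0]
    - [0.002,0,0]
    - [0.003,0,0]
    - [0.0035,0,0]
    - [0.004,0,0]
    - [0.004,0,0]
  rot:
    - [0,0,0]
    - [0,0,0]
    - [0,0,0]
    - [0,0,0]
    - [0,0,0]
    - [0,0,0]

```text
time: 5.97
ee_pos: [0.532, 0.0022, 0.0424]
eef_rot: [0.0, 1.0, 0.0, -0.001]
ft_force: [-8.4, 0.1, 5.4]
width: 0.0004
grip_force: 4.2
```

Emit:
arm_command:
  xyz:
    - [0.0005,0,0]
    - [0.001,0,0]
    - [0.0015,0,0]
    - [0.0015,0,0]
  rot:
    - [0,0,0]
    - [0,0,0]
    - [0,0,0]
    - [0,0,0]

```text
time: 6.3
ee_pos: [0.5321, 0.0023, 0.0421]
eef_rot: [0.0, 1.0, 0.0, -0.003]
ft_force: [-14.2, 1.1, 10.4]
width: 0.0008
grip_force: 7.3
```

The stop is firm: the force rises while the tool no longer moves. I'll back off, rise and look.

Emit:
arm_command:
  xyz:
    - [-0.005,0,0]
    - [-0.015,0,0]
    - [-0.035,0,0]
    - [-0.05,0,0.02]
    - [-0.06,0,0.055]
    - [-0.06,0,0.095]
    - [-0.06,0,0.135]
    - [-0.06,0,0.175]
    - [-0.06,0,0.215]
    - [-0.06,0,0.255]
    - [-0.06,0,0.255]
    - [-0.06,0,0.255]
  rot:
    - [0,0,0]
    - [0,0,0]
    - [0,0,0]
    - [0,0,0]
    - [0,0,0]
    - [0,0,0]
    - [0,0,0]
    - [0,0,0]
    - [0,0,0]
    - [0,0,0]
    - [0,0,0]
    - [0,0,0]

```text
time: 7.3
ee_pos: [0.4761, 0.0025, 0.3001]
eef_rot: [0.0, 1.0, 0.001, 0.003]
ft_force: [-0.0, -0.1, -1.2]
width: 0.0004
grip_force: 0.0
```

Run:
```python
from h import *
a=snap("wrist","pics/w2.png"); find(["tray_front","start_top","cover_edge","cover_hinge"],"wrist")
b=snap("scene","pics/s2.png"); find(["tray_front","cover_edge","cover_hinge"],"scene")
b=b[160:340,250:490]; b=cv2.resize(b,None,fx=2,fy=2)
o=np.hstack([cv2.resize(a,(480,360)),cv2.resize(b,None,fx=.66,fy=1)[:360]])
cv2.imwrite("pics/c2.png",o[:,:,::-1]); print(o.shape,r.read_state()["ee_pos"])
```

```text
wrist tray_front 0.56 [ 0.5418 -0.0021  0.0445]
scene tray_front 0.72 [0.5916 0.1223 0.0968]
scene cover_edge 0.86 [0.6393 0.0016 0.211 ]
scene cover_edge 0.26 [0.4514 0.1816 0.0371]
scene cover_hinge 0.88 [ 0.674  -0.0012  0.0767]
scene cover_hinge 0.27 [ 0.607  -0.2062  0.0389]
(360, 797, 3) [0.47451517 0.00213502 0.29707246]
```

View pics/c2.png

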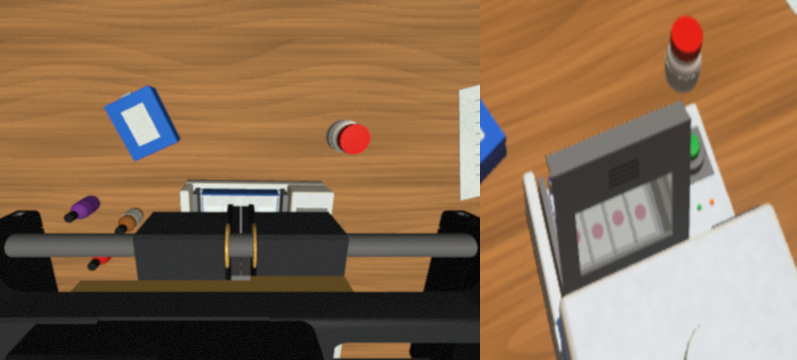

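The wrist view shows the lip seated in the bay at (240,193). The scene crop shows the cover still open with the tray inside, and the loose things have not moved. Now I go behind the cover.

Emit:
arm_command:
  xyz:
    - [0.04,0,0]
    - [0.08,0,0]
    - [0.12,0,0]
    - [0.16,0,0]
    - [0.195,0,0]
    - [0.205,0,0]
    - [0.205,0,0]
    - [0.205,0,-0.03]
    - [0.205,0,-0.06]
    - [0.205,0,-0.085]
    - [0.205,0,-0.1]
    - [0.2,0,-0.103]
    - [0.195,0,-0.103]
    - [0.19,0,-0.103]
    - [0.19,0,-0.103]
  rot:
    - [0,0,0]
    - [0,0,0]
    - [0,0,0]
    - [0,0,0]
    - [0,0,0]
    - [0,0,0]
    - [0,0,0]
    - [0,0,0]
    - [0,0,0]
    - [0,0,0]
    - [0,0,0]
    - [0,0,0]
    - [0,0,0]
    - [0,0,0]
    - [0,0,0]

```text
time: 9.0
ee_pos: [0.6644, 0.002, 0.1967]
eef_rot: [0.0, 1.0, 0.0, 0.001]
ft_force: [-1.0, 0.4, -0.4]
width: 0.0003
grip_force: 0.0
```

Run:
```python
from h import *
b=snap("scene","pics/s3.png"); find(["cover_edge"],"scene")
s=r.read_state(); p=s["ee_pos"]; print(p,s["ft_force"])
hx,hz,rho=.677,.073,.128
for d in range(75,-1,-5):
    t=np.radians(d); c=np.array([hx-rho*np.cos(t)+.0105,hz+rho*np.sin(t)]); print(d,np.round(c,4),np.round(c-p[[0,2]],4))
```

```text
[0.66501972 0.00220617 0.19630031] [ 0.15610896 -0.75838991 -0.56048442]
75 [0.6544 0.1966] [-0.0106  0.0003]
70 [0.6437 0.1933] [-0.0213 -0.003 ]
65 [0.6334 0.189 ] [-0.0316 -0.0073]
60 [0.6235 0.1839] [-0.0415 -0.0124]
55 [0.6141 0.1779] [-0.0509 -0.0184]
50 [0.6052 0.1711] [-0.0598 -0.0252]
45 [0.597  0.1635] [-0.068  -0.0328]
40 [0.5894 0.1553] [-0.0756 -0.041 ]
35 [0.5826 0.1464] [-0.0824 -0.0499]
30 [0.5766 0.137 ] [-0.0884 -0.0593]
25 [0.5715 0.1271] [-0.0935 -0.0692]
20 [0.5672 0.1168] [-0.0978 -0.0795]
15 [0.5639 0.1061] [-0.1012 -0.0902]
10 [0.5614 0.0952] [-0.1036 -0.1011]
5 [0.56   0.0842] [-0.105  -0.1121]
0 [0.5595 0.073 ] [-0.1055 -0.1233]
```

View pics/s3.png

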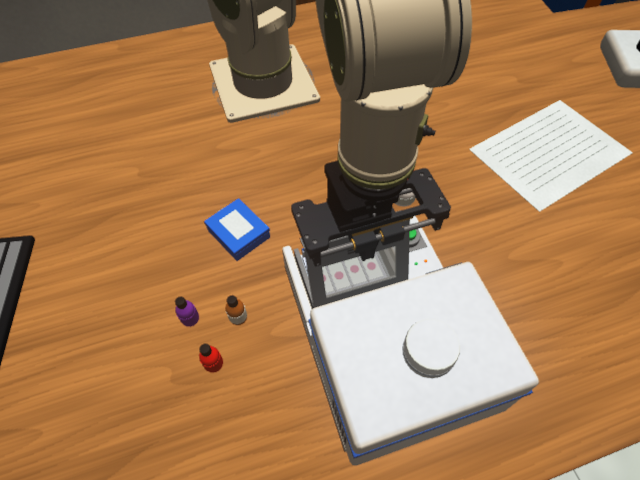

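The scene view shows the fingers behind the cover near (370,240), nothing touched, and the bottles, box and jar in place. Now I follow the arc.

Emit:
arm_command:
  xyz:
    - [-0.005,-0.001,0]
    - [-0.01,-0.001,0]
    - [-0.016,-0.001,-0.0015]
    - [-0.021,-0.001,-0.003]
    - [-0.0265,-0.001,-0.005]
    - [-0.0316,-0.001,-0.0073]
    - [-0.0365,-0.001,-0.0098]
    - [-0.0415,-0.001,-0.0124]
    - [-0.046,-0.001,-0.0153]
    - [-0.051,-0.001,-0.0184]
    - [-0.0555,-0.001,-0.0217]
    - [-0.06,-0.001,-0.0252]
    - [-0.064,-0.001,-0.029]
    - [-0.068,-0.001,-0.0328]
    - [-0.072,-0.001,-0.0368]
    - [-0.0756,-0.001,-0.041]
    - [-0.079,-0.001,-0.0454]
    - [-0.0824,-0.001,-0.0499]
    - [-0.0854,-0.001,-0.0545]
    - [-0.0884,-0.001,-0.0593]
  rot:
    - [0,0,0]
    - [0,0,0]
    - [0,0,0]
    - [0,0,0]
    - [0,0,0]
    - [0,0,0]
    - [0,0,0]
    - [0,0,0]
    - [0,0,0]
    - [0,0,0]
    - [0,0,0]
    - [0,0,0]
    - [0,0,0]
    - [0,0,0]
    - [0,0,0]
    - [0,0,0]
    - [0,0,0]
    - [0,0,0]
    - [0,0,0]
    - [0,0,0]

```text
time: 10.77
ee_pos: [0.576, 0.0012, 0.1348]
eef_rot: [0.0, 1.0, 0.0, 0.0]
ft_force: [2.2, 0.6, 0.4]
width: 0.0003
grip_force: 0.6
```

Run:
```python
from h import *
b=snap("scene","pics/s4.png"); find(["cover_edge"],"scene")
s=r.read_state(); p=s["ee_pos"]; print(p,s["ft_force"])
```

```text
scene cover_edge 0.56 [0.5542 0.0007 0.1414]
[0.57525508 0.00107957 0.13428914] [ 0.19398037 -0.15342922  0.67966526]
```

View pics/s4.png

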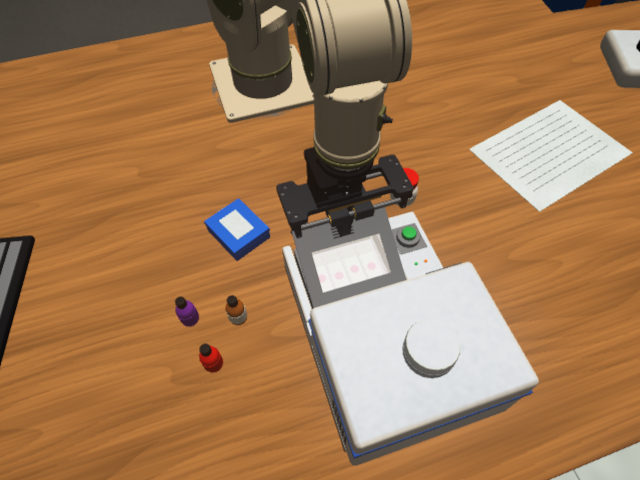

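The cover is at about 30° and following the fingers well. The fingers are on the frame bar at (345,220), clear of the window.

Emit:
arm_command:
  xyz:
    - [-0.0025,0,-0.005]
    - [-0.005,0,-0.01]
    - [-0.0073,0,-0.015]
    - [-0.0094,0,-0.02]
    - [-0.011,0,-0.0255]
    - [-0.0127,0,-0.031]
    - [-0.014,0,-0.0355]
    - [-0.015,0,-0.04]
    - [-0.0158,0,-0.044]
    - [-0.016,0,-0.048]
    - [-0.0163,0,-0.051]
    - [-0.0165,0,-0.054]
    - [-0.0165,0,-0.0565]
    - [-0.0165,0,-0.0585]
    - [-0.0165,0,-0.06]
    - [-0.0165,0,-0.061]
    - [-0.0165,0,-0.061]
  rot:
    - [0,0,0]
    - [0,0,0]
    - [0,0,0]
    - [0,0,0]
    - [0,0,0]
    - [0,0,0]
    - [0,0,0]
    - [0,0,0]
    - [0,0,0]
    - [0,0,0]
    - [0,0,0]
    - [0,0,0]
    - [0,0,0]
    - [0,0,0]
    - [0,0,0]
    - [0,0,0]
    - [0,0,0]

```text
time: 12.28
ee_pos: [0.5598, 0.0011, 0.0741]
eef_rot: [0.0, 1.0, -0.0, -0.0]
ft_force: [-0.0, 1.0, -0.8]
width: 0.0003
grip_force: 0.0
```

Emit:
arm_command:
  xyz:
    - [0,0,-0.0005]
    - [0,0,-0.001]
    - [0,0,-0.0015]
    - [0,0,-0.002]
    - [0,0,-0.002]
  rot:
    - [0,0,0]
    - [0,0,0]
    - [0,0,0]
    - [0,0,0]
    - [0,0,0]

```text
time: 12.7
ee_pos: [0.5599, 0.0012, 0.0734]
eef_rot: [0.0, 1.0, 0.0, 0.0]
ft_force: [-5.0, 0.0, 13.0]
width: 0.0003
grip_force: 6.3
```

Emit:
arm_command:
  xyz:
    - [0,0,0.005]
    - [0,0,0.02]
    - [0,0,0.05]
    - [0,0,0.08]
    - [0.005,0.03,0.09]
    - [0.015,0.06,0.09]
    - [0.025,0.095,0.09]
    - [0.03,0.118,0.09]
    - [0.03,0.122,0.08]
    - [0.03,0.122,0.06]
    - [0.03,0.122,0.04]
    - [0.03,0.122,0.03]
    - [0.03,0.122,0.03]
    - [0.03,0.122,0.03]
  rot:
    - [0,0,0]
    - [0,0,0]
    - [0,0,0]
    - [0,0,0]
    - [0,0,0]
    - [0,0,0]
    - [0,0,0]
    - [0,0,0]
    - [0,0,0]
    - [0,0,0]
    - [0,0,0]
    - [0,0,0]
    - [0,0,0]
    - [0,0,0]

```text
time: 13.87
ee_pos: [0.5897, 0.1227, 0.1024]
eef_rot: [0.0, 1.0, -0.0, -0.0]
ft_force: [0.5, -0.1, 0.4]
width: 0.0004
grip_force: 0.0
```

Run:
```python
from h import *
b=snap("scene","pics/s5.png"); find(["cover_edge","start_top"],"scene")
snap("top","pics/t5.png"); find(["cover_edge"],"top")
s=r.read_state(); p=s["ee_pos"]; print(p,s["ft_force"])
c=b[150:340,250:490]; cv2.imwrite("pics/c5.png",cv2.resize(c,None,fx=3,fy=3,interpolation=cv2.INTER_CUBIC)[:,:,::-1])
```

```text
scene cover_edge 0.87 [0.5364 0.0046 0.0716]
scene start_top 0.43 [0.5896 0.1241 0.0985]
top cover_edge 0.97 [0.5379 0.0055 0.0732]
top cover_edge 0.49 [0.6788 0.0023 0.0717]
top cover_edge 0.25 [ 0.4331 -0.1634  0.0144]
[0.59036954 0.12321186 0.10335803] [ 0.27628195 -0.22024602 -0.28819392]
```

View pics/c5.png

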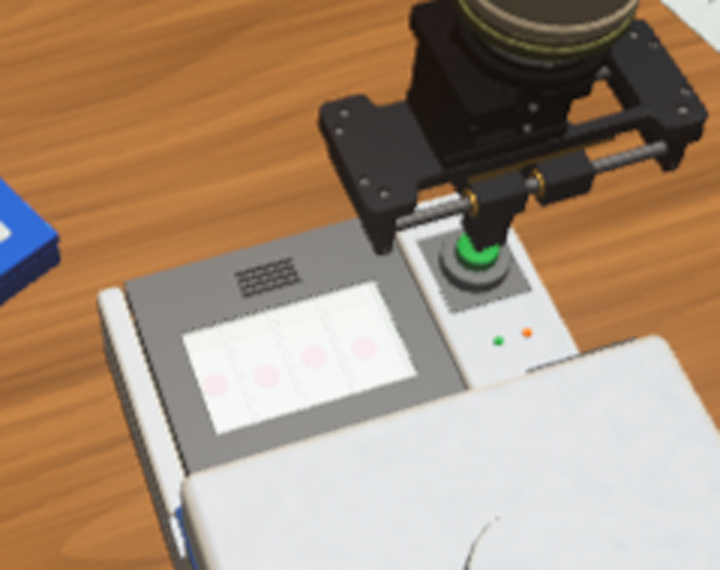

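The cover lies level in the crop, with its edge at z about 0.072. The fingers hang over the green button at (478,248). Now I press it.

Emit:
arm_command:
  xyz:
    - [0,0,-0.003]
    - [0,0,-0.006]
    - [0,0,-0.008]
    - [0,0,-0.01]
    - [0,0,-0.0115]
    - [0,0,-0.013]
    - [0,0,-0.014]
    - [0,0,-0.0145]
    - [0,0,-0.0145]
    - [0,0,-0.0145]
  rot:
    - [0,0,0]
    - [0,0,0]
    - [0,0,0]
    - [0,0,0]
    - [0,0,0]
    - [0,0,0]
    - [0,0,0]
    - [0,0,0]
    - [0,0,0]
    - [0,0,0]

```text
time: 14.95
ee_pos: [0.5899, 0.1233, 0.0897]
eef_rot: [0.0, 1.0, 0.001, 0.0]
ft_force: [-9.1, -0.9, 21.1]
width: 0.0003
grip_force: 10.6
```

The force is 21 N against a 5 N spring, so the button is right down. I'll release it and retreat.

Emit:
arm_command:
  xyz:
    - [0,0,0.004]
    - [0,0,0.01]
    - [0,0,0.025]
    - [0,0,0.06]
    - [0,0,0.1]
    - [-0.03,0,0.14]
    - [-0.06,0,0.17]
    - [-0.1,0,0.18]
    - [-0.12,0.03,0.18]
    - [-0.12,0.06,0.18]
    - [-0.12,0.1,0.18]
    - [-0.12,0.14,0.18]
    - [-0.12,0.14,0.18]
    - [-0.12,0.14,0.18]
  rot:
    - [0,0,0]
    - [0,0,0]
    - [0,0,0]
    - [0,0,0]
    - [0,0,0]
    - [0,0,0]
    - [0,0,0]
    - [0,0,0]
    - [0,0,0]
    - [0,0,0]
    - [0,0,0]
    - [0,0,0]
    - [0,0,0]
    - [0,0,0]

```text
time: 16.12
ee_pos: [0.4688, 0.2655, 0.267]
eef_rot: [-0.002, 1.0, -0.0, -0.0]
ft_force: [0.2, -0.8, 0.7]
width: 0.0005
grip_force: 0.0
```

Run:
```python
from h import *
b=snap("scene","pics/s6.png"); find(["tray_front","cover_edge","start_top","oil_mid","jar_mid","slidebox_mid"],"scene")
s=r.read_state(); print(s["time"],s["ee_pos"],s["ft_force"])
```

```text
scene cover_edge 0.73 [0.5378 0.0034 0.0727]
scene start_top 0.69 [0.589  0.1234 0.0951]
scene oil_mid 0.93 [ 0.6082 -0.2044  0.0383]
scene oil_mid 0.9 [ 0.6804 -0.2635  0.0412]
scene oil_mid 0.69 [ 0.5841 -0.2914  0.0359]
scene jar_mid 0.78 [0.4501 0.1825 0.0358]
scene slidebox_mid 0.89 [ 0.4282 -0.1666  0.0195]
16.4667 [0.47006718 0.26226413 0.26798569] [ 0.39402783 -1.12209626  0.16506896]
```

View pics/s6.png

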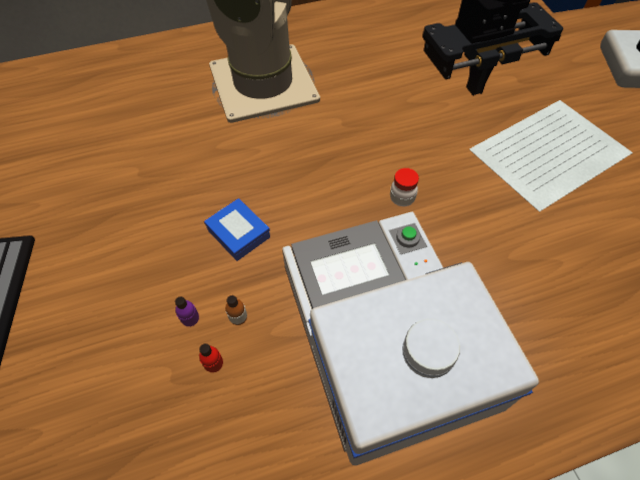

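The cover is shut (around (345,265)), the button is up at (409,233), and the bottle, jar and box are where they were. The arm is clear, so I'm handing in.

```bash
python3 -c "
from bench import r
print(r.close_job())"
```

```text
the job is handed in; nothing more can be done
None
```

I pushed the tray home to its firm stop, shut the cover flat, then pressed the start button right down and let it come back up; the bottle, jar and slide box are where they were, and I handed the job in at about 16.5 s (no verdict returned).

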